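Sweep the spare dulcimer bridges into the parts tray

ROBOT

A 7-joint arm with a two-finger parallel gripper is mounted at the origin on the work surface. World frame = base frame: x ahead of the robot, y to its left, z up, the work surface at z = 0. Lengths are in m, angles in degrees, forces in N, time in s.
With the tool pointing down it reaches from about 0.425 to 1.025 m from the base axis. Payload 3.6 kg.
Tool frame: the origin (TCP) lies on the mounting face of the last link; the fingertips stand 173 mm ahead of it and the grasp point (between the pads) lies 155 mm ahead of it (grip_point_offset is the distance from the TCP to the grasp point, in m); z points along the fingers, y is the line along which they close (so a half turn about z gives the same grasp; the last joint's range is limited). The gripper opens to 85 mm and grips with 20 to 120 N. Pads are 22 mm wide; open, the fingers measure 114 mm over their backs; the gripper's body (76 mm by 85 mm) begins 54 mm behind the grasp point. The pads swing forward as they close: fully open they stand 13 mm farther back than shut.
Start: joints at [68.784, 33.873, 2.773, 92.16, -1.908, 54.013, -1.931], TCP at [0.198, -0.697, 0.405] pointing down, gripper open.
Joint ranges: [-153.93, 153.93], [-27.13, 128.08], [-72.61, 78.16], [10.71, 143.7], [-87.88, 267.88], [4.46, 118.87], [-176.78, 176.78]. Speed limits (degrees/s): [147.25, 147.25, 180, 180, 180, 180, 180].

INTERFACE

Orientations are given as a 3x3 rotation matrix whose columns are the frame's x, y, z axes.
In Python, from rig import * gives the robot as it stands. The module is installed in compiled form; this text tells all that it offers.
- The arm moves only by the tool servo_tool, never from a script. Its arguments are lists of equal length, an entry for each row: "offset": the shift along the world's x, y, z scaled (see below), a list of three; "rotation": the turn, a rotation vector about the world's x, y, z scaled (see below), a list of three; "hand": the opening, from -1 (shut) to 1 (fully open). A call has 1 to 20 rows; each row shifts and turns the commanded pose from where the row before left it; what a row does not reach is not made up. The controller multiplies each number of a shift by 2 cm and each number of a turn by pi/2 rad. A row lasts 1/12 s, in which the tool goes at most 41.7 mm and 7.16 degrees, less where a joint would pass 70% of its speed; a pose out of reach is approached as far as the arm can. A call with a number of a shift or a turn outside -1 to 1 is refused whole. A call with a gripper value outside its range is refused whole. The fingers move at their own pace and stop on an object; "newtons" is the grip in N (left out, the last holds). Time passes only in rows, so rows that do not move let the fingers close. It gives the time, the measured TCP pose, the force, the opening and the grip force at its end, in the units of the state.
- state(): the state, without advancing time (a new reading comes with each control period).
- snapshot(name): name is "side" or "top"; returns a dict with "frame" (384x512x3 uint8, red, green, blue), "intrinsics" (3x3 intrinsics, pixels), "pose" (4x4, takes a point from camera to world coordinates). Camera axes: x right, y up, looking along -z (the intrinsics and any distortion apply to the point x, -y, -z); pixel columns grow to the right and rows downward; lengths in m; the calibration is good to about 2 mm. A picture is of the moment at which its call begins. There is no depth.
- hand_in(): hands the job in; it is judged then, once.
Trained networks look in a picture, given as the dict that the camera call returned (one of the last four; its "shot" number tells which), for a name from the list of things; names that differ only in an ending like _2 or _b are one class to them, and where a whole thing is asked for, a point or a joint stands for the part that bears it (a point fixed in the world has none). Each returns a list of dicts, best first, with "confidence" (0 to 1); they miss things now and then, are a little off and sometimes report something else, mostly with a low value. They report only what shows in the picture. A call takes as long as a camera call.
- regions_of(target, picture): "pixels" (384x512 bool, what is visible of it) and "bbox" ([left, top, right, bottom] in pixels, round what is visible of it).
The state is a dict: "time_s": time; "joint_positions": joint angles; "dq": joint speeds; "joint_torque": joint torques, N m; "eef_pos": TCP position; "tcp_rot": TCP orientation; "force": force on the tool from outside, world axes, zero at the start; "wrist_torque": the same for the moment, N m; "width": finger opening in m; "gripper_force": force on a finger pad.
Only numpy, scipy, OpenCV 4.12 (cv2) and the standard library are available. Lean on these libraries where they do the work, as an engineer would, in place of code of your own. Each camera call takes 0.05 s, during which the arm holds its last target. There are 200 camera calls.

TASK

Clear the three spare wooden bridges off the bench mat: sweep them with your fingertips along the mat, over the low front lip and right into the green parts tray, so that each is wholly inside it behind the lip, standing or fallen over. Do not pick any of them up, and leave the tuning key, the end cutters and the glue jar where they are.

Things in the scene. Friction and masses are not known exactly. Their poses are not given: they have to be found in the camera images.
- tray: green sheet-metal tray, 140 mm deep (x) x 170 wide (y), fixed on the mat. Origin: centre of its underside, at the mat's top. Open all along its front, x = -70 mm: the lip slopes from mat level there up to the flat 2.5 mm high floor at x = -50. Side and back walls 3 mm thick, 27 mm high with the rim; free inside to y = +-82, x = +67. A finger tab stands out 22 mm behind the back
- mat: blue-grey ribbed rubber bench mat, 3 mm thick, lying flat and fixed on the bench, 520 mm along x and 1130 mm along y, under everything named here; its top, z = 0.003 m, is the surface the bridges stand on and may be taken as flat. Origin: centre of its underside
- key: tuning key lying on the mat: pear-shaped light wooden grip 30 mm thick towards its +x, steel shaft and dark socket towards -x; 142 mm long, 30 mm high. Loose, to be left alone. Origin: on the mat, about the middle of its length
- cutters: end-cutting pliers with blue handles (towards its -x) and steel jaws (+x), lying flat: 135 mm long, up to 66 mm wide, 16 mm high. Loose, to be left alone. Origin: on the mat, between the handles near the pivot
- jar: small amber glue jar with white lid, 52 mm across, 46 mm high, standing. Loose, to be left alone. Origin: centre of its underside
- bridge1: loose turned maple bridge, like a chess pawn, standing on the mat: foot 24 mm across and 10 mm tall, waist 13 mm, crown 18 mm across, 30 mm tall in all, with a small brass rod on top; 12 g. Pushed at the foot it slides upright and stops when the push stops; pushed higher it may fall. Origin: centre of the foot's underside; z up its axis
- bridge2: another bridge like bridge1
- bridge3: another bridge like bridge1
- bridge1_mid (a point): the middle of bridge1: on its axis, 15 mm above the underside of its foot
- bridge2_mid (a point): the middle of bridge2: on its axis, 15 mm above the underside of its foot
- bridge3_mid (a point): the middle of bridge3: on its axis, 15 mm above the underside of its foot
- dulcimer: the hammered dulcimer in work, fixed, at the left end of the mat: a flat trapezoid box 270 mm along its y, 480 mm (its -y side, the one nearer the loose bridges) to 630 mm long along its x, 56 mm high at the rails, bridges and pins on it to 84 mm above the mat. Origin: centre of its underside

How it is judged (in metres and radians):
At the end, for the whole second after the job is handed in: All three bridges are at rest inside the tray: the middle of each is at least 12 mm behind the lip's top edge (x beyond -38 mm in the tray's frame), between the side walls and in front of the back wall, and below the rim (27 mm above the mat) (x of bridge1_mid in the frame of tray between -0.038 and 0.07 m and y of bridge1_mid in the frame of tray between -0.085 and 0.085 m and z of each of bridge1_mid, bridge2_mid, bridge3_mid in the frame of tray below 0.027 m and linear speed of each of bridge1, bridge2, bridge3 below 0.02 m/s and x of bridge2_mid in the frame of tray between -0.038 and 0.07 m and y of bridge2_mid in the frame of tray between -0.085 and 0.085 m and x of bridge3_mid in the frame of tray between -0.038 and 0.07 m and y of bridge3_mid in the frame of tray between -0.085 and 0.085 m); the robot touches nothing.
It fails at once if a bridge was picked up (its foot more than 30 mm above the bench; one swept along, even fallen over, stays under 20 mm) (height (world z) of any of bridge1, bridge2, bridge3 above 0.03 m).
It fails at once if the tuning key, the cutters or the jar was shifted by more than 15 mm (distance of any of key, cutters, jar from where it was at the start of the episode above 0.015 m).
It fails at once if the jar was tipped over (angle between jar's own z axis and vertical above 0.5 rad).
It also fails if it takes over 64 s, if anything falls off the work surface, if the arm or the gripper's body presses on something with over 40 N, if the wrist force passes 120 N, or if a joint passes its speed limit or range.

## Working session

There is one attempt and no reset: what is moved stays moved. The work goes in short steps, Python scripts to look and compute and a tool call to move; the robot and the scene stay as the last step left them, time stands still between calls to the robot, and variables do not carry over. Pictures are saved under pics/ and viewed, at most 10 in all, crops included, and the job is handed in when it is done.

Besides the shell and the picture viewer there is one more tool, called after ">>>" as name(argument=value, ...), one argument or row to a line, values as JSON. servo_tool: Moves the arm, as the interface text tells. Shifts and turns lie within -1 to 1; 1 stands for 2 cm of shift or pi/2 rad of turn. Its arguments: {"type":"object","properties":{"offset":{"type":"array"},"rotation":{"type":"array"},"hand":{"type":"array"},"newtons":{"type":"number"}},"required":["offset","rotation","hand"]}

```bash
mkdir -p pics; cat > h.py <<'E'
from rig import *
import numpy as np, cv2
def ray(s,u,v,z):
    K=np.array(s["intrinsics"]);T=np.array(s["pose"])
    d=np.linalg.inv(K)@[u,v,1]; d=T[:3,:3]@np.array([d[0],-d[1],-d[2]]); o=T[:3,3]
    return o+d*(z-o[2])/d[2]
def proj(s,p):
    K=np.array(s["intrinsics"]);T=np.array(s["pose"])
    c=T[:3,:3].T@(np.array(p)-T[:3,3]); q=K@[c[0],-c[1],-c[2]]; return q[:2]/q[2]
E
python3 - <<'E'
from h import *
st=state();print(st["time_s"],st["eef_pos"],np.round(st["tcp_rot"],3).tolist(),st["width"],st["force"])
for n in("top","side"):
    s=snapshot(n);cv2.imwrite(f"pics/{n}0.png",s["frame"][:,:,::-1]);print(n,[k for k in s],np.round(s["pose"],3).tolist(),np.round(s["intrinsics"],1).tolist())
    for t,z in(("tray",.003),("key",.01),("cutters",.011),("jar",.049),("bridge1",.018)):
        for r in regions_of(t,s)[:4]:
            v,u=np.nonzero(r["pixels"]);print(t,round(r["confidence"],2),r["bbox"],np.round([u.mean(),v.mean()],1),np.round(ray(s,u.mean(),v.mean(),z),3))
E
```

```text
0.0 [ 0.19801926 -0.69696948  0.40353229] [[0.962, 0.273, -0.001], [0.273, -0.962, 0.002], [-0.0, -0.002, -1.0]] 0.08496569232318374 [ 0.03939779 -0.54738953  0.22145825]
top ['frame', 'intrinsics', 'pose', 'shot'] [[0.024, 0.999, -0.037, 0.499], [-1.0, 0.025, 0.003, 0.171], [0.004, 0.037, 0.999, 1.271], [0.0, 0.0, 0.0, 1.0]] [[470.3, 0.0, 249.1], [0.0, 470.3, 186.7], [0.0, 0.0, 1.0]]
tray 0.98 [366.4, 150.6, 433.7, 228.1] [396.5 189.3] [ 0.548 -0.231  0.003]
cutters 0.75 [281.8, 114.7, 325.1, 135.3] [300.3 124.4] [0.717 0.034 0.011]
jar 0.56 [263.3, 234.2, 279.1, 253.2] [271.5 244.4] [0.396 0.106 0.049]
bridge1 0.65 [301.8, 183.2, 309.9, 193.3] [306. 188.] [0.545 0.016 0.018]
bridge1 0.6 [223.9, 162.6, 227.5, 166.1] [226.5 164.6] [0.603 0.229 0.018]
bridge1 0.4 [258.6, 200.9, 271.2, 208.8] [264.7 202.8] [0.503 0.125 0.018]
side ['frame', 'intrinsics', 'pose', 'shot'] [[-0.976, 0.147, -0.159, 0.434], [-0.217, -0.626, 0.749, 0.771], [0.011, 0.765, 0.643, 0.591], [0.0, 0.0, 0.0, 1.0]] [[353.8, 0.0, 249.6], [0.0, 353.8, 191.7], [0.0, 0.0, 1.0]]
tray 0.86 [247.4, 111.1, 311.5, 148.2] [279.7 129.6] [ 0.552 -0.244  0.003]
key 0.6 [153.8, 204.5, 191.2, 248.6] [171.  227.2] [0.725 0.258 0.01 ]
cutters 0.84 [195.3, 155.4, 223.5, 182.0] [204.4 170.5] [0.717 0.037 0.011]
jar 0.9 [313.2, 187.4, 335.7, 213.4] [323.6 200.4] [0.394 0.132 0.049]
jar 0.71 [121.9, 97.4, 382.8, 315.5] [272.2 213.4] [0.503 0.202 0.049]
bridge1 0.49 [221.7, 218.0, 231.5, 233.8] [224.8 225.5] [0.605 0.233 0.018]
bridge1 0.47 [265.9, 163.9, 271.5, 175.2] [267.  173.3] [0.547 0.019 0.018]
```

View pics/top0.png

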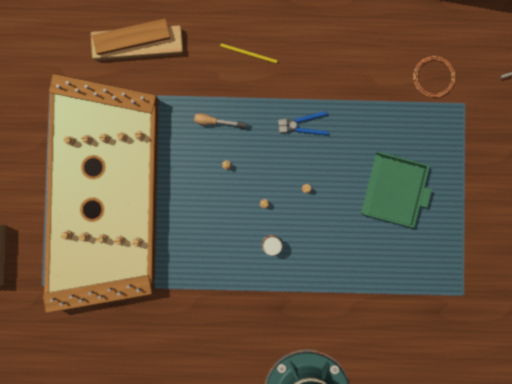

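View pics/side0.png

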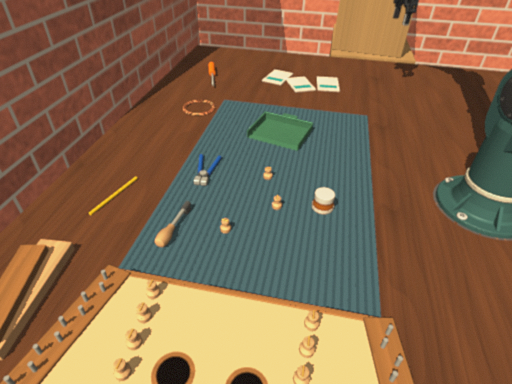

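The top view shows the bridges at about (227,165), (264,203) and (306,188). The jar is at (272,246), the cutters at (303,125) and the key at (222,121). The tray is centred at about (396,190), with its open front facing left (+y) and its tab on the right. The side view agrees. Next I'll refine the tray pose and the bridge positions.

```bash
cat >> h.py <<'E'
def bridges(s,z=.022,lim=None):
    # warm blobs on the mat, excluding key/jar by size
    hsv=cv2.cvtColor(s["frame"],cv2.COLOR_RGB2HSV)
    m=((hsv[...,0]<25)&(hsv[...,1]>60)&(hsv[...,2]>110)).astype(np.uint8)
    n,l,st,c=cv2.connectedComponentsWithStats(m)
    out=[]
    for i in range(1,n):
        p=ray(s,*c[i],z)
        if 12<st[i,4]<300 and .36<p[0]<.70 and -.36<p[1]<.30: out.append((np.round(p[:2],4).tolist(),int(st[i,4]),np.round(c[i],1).tolist()))
    return out
E
python3 - <<'E'
from h import *
from scipy.optimize import minimize
S=[snapshot(n) for n in("top","side")]
for s in S: print(bridges(s))
M=[]
for s in S:
    r=regions_of("tray",s)[0]["pixels"]; M.append(cv2.GaussianBlur(r.astype(np.float32),(0,0),1)); 
pts=[(-.07,y,0) for y in(-.085,.085)]+[(-.05,y,.027) for y in(-.085,.085)]+[(.07,y,z) for y in(-.085,.085) for z in(0,.027)]
tab=[(.07,-.02,.026),(.07,.02,.026),(.092,.02,.026),(.092,-.02,.026)]
def sil(s,q):
    c,d=np.cos(q[2]),np.sin(q[2]); im=np.zeros((384,512),np.uint8)
    for P in(pts,):
        u=np.array([proj(s,(q[0]+c*p[0]-d*p[1],q[1]+d*p[0]+c*p[1],.003+p[2])) for p in P],np.float32)
        cv2.fillConvexPoly(im,np.int32(np.round(cv2.convexHull(u)*16)),1,shift=4)
    return cv2.GaussianBlur(im.astype(np.float32),(0,0),1)
for which in([0,1],[0],[1]):
    f=lambda q:sum(((sil(S[i],q)-M[i])**2).sum() for i in which)
    r=minimize(f,[.548,-.228,np.radians(-104)],method="Nelder-Mead",options=dict(initial_simplex=[[.548,-.228,-1.81],[.56,-.228,-1.81],[.548,-.215,-1.81],[.548,-.228,-1.7]]))
    print(which,np.round(r.x,4),np.degrees(r.x[2]),r.fun)
E
```

```text
[([0.6029, 0.2314], 54, [225.6, 164.4]), ([0.5454, 0.0163], 66, [305.9, 188.0]), ([0.5025, 0.1278], 61, [263.6, 203.1]), ([0.4109, 0.1159], 24, [267.3, 237.8])]
[([0.5454, 0.0223], 102, [267.4, 173.0]), ([0.3943, 0.1191], 269, [322.2, 205.4]), ([0.5029, 0.1333], 115, [276.5, 202.4]), ([0.6035, 0.2368], 134, [224.7, 225.6])]
[0, 1] [ 0.5489 -0.2236 -1.8005] -103.16369724969037 157.47743225097656
[0] [ 0.5483 -0.2227 -1.7958] -102.89280256606402 124.06407165527344
[1] [ 0.5518 -0.2239 -1.7853] -102.2918151309015 28.21400260925293
```

>>> servo_tool(
  offset=[
    [0.865,1,0],
    [0.865,1,0],
    [0.865,1,0],
    [0.865,1,0],
    [0.865,1,0],
    [0.865,1,0],
    [0.865,1,0],
    [0.865,1,0],
    [0.865,1,0],
    [0.865,1,0],
    [0.865,1,0],
    [0.865,1,0],
    [0.865,1,0],
    [0.865,1,0],
    [0.865,1,0],
    [0.865,1,0],
    [0.865,1,0],
    [0.865,1,0],
    [0.865,1,0],
    [0.865,1,0],
  ],
  rotation=[
    [0,0,0.0412],
    [0,0,0.0412],
    [0,0,0.0412],
    [0,0,0.0412],
    [0,0,0.0412],
    [0,0,0.0412],
    [0,0,0.0412],
    [0,0,0.0412],
    [0,0,0.0412],
    [0,0,0.0412],
    [0,0,0.0412],
    [0,0,0.0412],
    [0,0,0.0412],
    [0,0,0.0412],
    [0,0,0.0412],
    [0,0,0.0412],
    [0,0,0.0412],
    [0,0,0.0412],
    [0,0,0.0412],
    [0,0,0.0412],
  ],
  hand=[-0.62,-0.62,-0.62,-0.62,-0.62,-0.62,-0.62,-0.62,-0.62,-0.62,-0.62,-0.62,-0.62,-0.62,-0.62,-0.62,-0.62,-0.62,-0.62,-0.62],
  newtons=40,
)

```text
time_s: 2.47
eef_pos: [0.5451, -0.2956, 0.4049]
tcp_rot: [[-0.005, 1.0, 0.0], [1.0, 0.005, -0.0], [-0.0, 0.0, -1.0]]
force: [-0.3, 0.4, -1.0]
width: 0.0161
gripper_force: 0.0
```

>>> servo_tool(
  offset=[
    [0,1,-0.3],
    [0,1,-0.3],
    [0,1,-0.3],
    [0,1,-0.3],
    [0,1,-0.3],
    [0,1,-0.3],
    [0,1,-0.3],
    [0,1,-0.3],
    [0,1,-0.3],
    [0,1,-0.3],
    [0,1,-0.3],
    [0,1,-0.3],
    [0,1,-0.3],
    [0,1,-0.3],
    [0,1,-0.3],
    [0,1,-0.3],
    [0,1,-0.3],
    [0,1,-0.3],
    [0,0,0],
    [0,0,0],
  ],
  rotation=[
    [0,0,0],
    [0,0,0],
    [0,0,0],
    [0,0,0],
    [0,0,0],
    [0,0,0],
    [0,0,0],
    [0,0,0],
    [0,0,0],
    [0,0,0],
    [0,0,0],
    [0,0,0],
    [0,0,0],
    [0,0,0],
    [0,0,0],
    [0,0,0],
    [0,0,0],
    [0,0,0],
    [0,0,0],
    [0,0,0],
  ],
  hand=[-0.62,-0.62,-0.62,-0.62,-0.62,-0.62,-0.62,-0.62,-0.62,-0.62,-0.62,-0.62,-0.62,-0.62,-0.62,-0.62,-0.62,-0.62,-0.62,-0.62],
)

```text
time_s: 4.13
eef_pos: [0.5439, 0.0645, 0.2966]
tcp_rot: [[-0.005, 1.0, -0.0], [1.0, 0.005, 0.0], [0.0, -0.0, -1.0]]
force: [0.4, -0.9, -0.6]
width: 0.0163
gripper_force: 0.0
```

>>> servo_tool(
  offset=[
    [0,0,-0.7],
    [0,0,-0.7],
    [0,0,-0.7],
    [0,0,-0.7],
    [0,0,-0.7],
    [0,0,-0.7],
    [0,0,-0.7],
    [0,0,-0.7],
    [0,0,-0.23],
    [0,0,0],
    [0,0,0],
  ],
  rotation=[
    [0,0,0],
    [0,0,0],
    [0,0,0],
    [0,0,0],
    [0,0,0],
    [0,0,0],
    [0,0,0],
    [0,0,0],
    [0,0,0],
    [0,0,0],
    [0,0,0],
  ],
  hand=[-0.62,-0.62,-0.62,-0.62,-0.62,-0.62,-0.62,-0.62,-0.62,-0.62,-0.62],
)

```text
time_s: 5.05
eef_pos: [0.5443, 0.0619, 0.1804]
tcp_rot: [[0.0, 1.0, 0.0], [1.0, -0.0, -0.001], [-0.001, 0.0, -1.0]]
force: [-0.5, -0.4, 0.3]
width: 0.0162
gripper_force: 0.0
```

```bash
python3 - <<'E'
from h import *
s=snapshot("side");cv2.imwrite("pics/side1.png",cv2.resize(s["frame"][90:240,190:350,::-1],None,fx=4,fy=4,interpolation=cv2.INTER_CUBIC))
st=state();print(st["eef_pos"],st["force"])
E
```

```text
[0.54451761 0.06212739 0.18079925] [0.48135824 0.43933924 0.43139635]
```

View pics/side1.png

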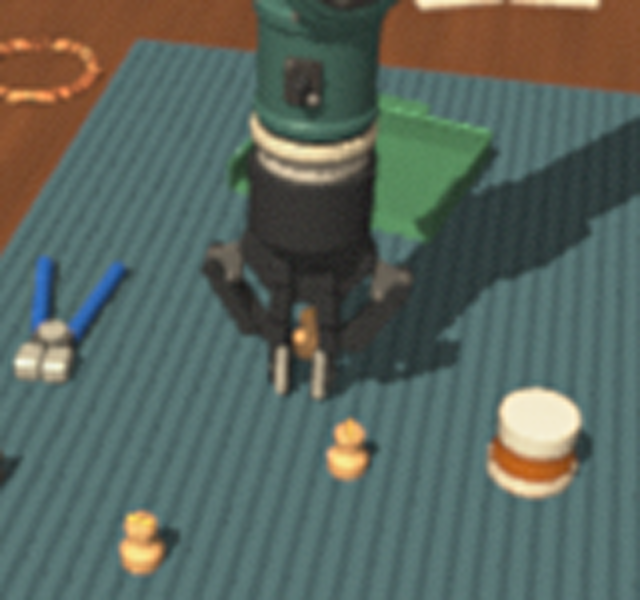

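Bridge A shows centred in the gap between the fingertips at (305,335) in the crop. The jar and cutters are well clear, so I'll start the sweep.

>>> servo_tool(
  offset=[
    [0,-0.3,0],
    [0,-0.4,0],
    [0,-0.3,0],
    [0,-0.3,0],
    [0,-0.4,0],
    [0,-0.5,0],
    [0,-0.5,0],
    [0,-0.5,0],
    [0,-0.5,0],
    [0,-0.5,0],
    [0,-0.5,0],
    [0,-0.5,0],
    [0,-0.5,0],
    [0,-0.5,0],
    [0,-0.5,0],
    [0,-0.5,0],
    [0,-0.5,0],
    [0,-0.5,0],
    [0,-0.5,0],
    [0,-0.5,0],
  ],
  rotation=[
    [0,0,0],
    [0,0,0],
    [0,0,0],
    [0,0,0],
    [0,0,0],
    [0,0,0],
    [0,0,0],
    [0,0,0],
    [0,0,0],
    [0,0,0],
    [0,0,0],
    [0,0,0],
    [0,0,0],
    [0,0,0],
    [0,0,0],
    [0,0,0],
    [0,0,0],
    [0,0,0],
    [0,0,0],
    [0,0,0],
  ],
  hand=[-0.62,-0.62,-0.62,-0.62,-0.62,-0.62,-0.62,-0.62,-0.62,-0.62,-0.62,-0.62,-0.62,-0.62,-0.62,-0.62,-0.62,-0.62,-0.62,-0.62],
)

```text
time_s: 6.77
eef_pos: [0.5441, -0.1224, 0.1801]
tcp_rot: [[-0.0, 1.0, -0.0], [1.0, 0.0, -0.0], [-0.0, -0.0, -1.0]]
force: [0.1, 0.4, 0.8]
width: 0.0162
gripper_force: 0.1
```

```bash
python3 - <<'E'
from h import *
for n in("top","side"):
    s=snapshot(n); print(n,bridges(s))
cv2.imwrite("pics/side2.png",cv2.resize(s["frame"][60:210,210:370,::-1],None,fx=4,fy=4,interpolation=cv2.INTER_CUBIC))
st=state();print(st["eef_pos"],st["force"])
E
```

```text
top [([0.6029, 0.2314], 54, [225.6, 164.4]), ([0.5025, 0.1278], 61, [263.6, 203.1]), ([0.4109, 0.1159], 24, [267.3, 237.8])]
side [([0.5429, -0.1344], 52, [277.6, 142.4]), ([0.3939, 0.1192], 262, [322.4, 205.5]), ([0.5028, 0.1332], 113, [276.5, 202.4]), ([0.6035, 0.2367], 133, [224.7, 225.5])]
[ 0.54390964 -0.12404405  0.18001174] [ 0.50470219 -0.61127898  0.22440372]
```

View pics/side2.png

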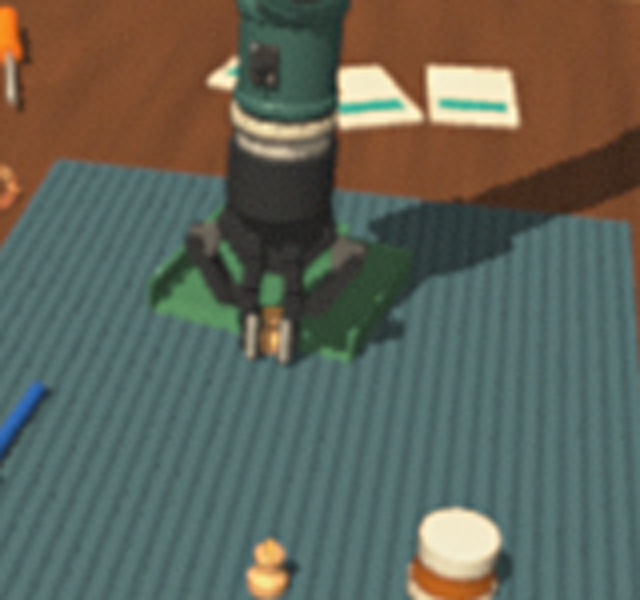

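>>> servo_tool(
  offset=[
    [0,-0.4,0.03],
    [0,-0.4,0.03],
    [0,-0.4,0.03],
    [0,-0.4,0.03],
    [0,-0.5,0],
    [0,-0.5,0],
    [0,-0.5,0],
    [0,-0.5,0],
    [0,-0.5,0],
    [0,-0.5,0],
    [0,-0.5,0],
    [0,-0.3,0],
    [0,-0.2,0],
    [0,0,0],
    [0,0.3,0],
    [0,0.5,0],
    [0,0.6,0],
    [0,0.6,0],
    [0,0,1],
    [0,0,1],
  ],
  rotation=[
    [0,0,0],
    [0,0,0],
    [0,0,0],
    [0,0,0],
    [0,0,0],
    [0,0,0],
    [0,0,0],
    [0,0,0],
    [0,0,0],
    [0,0,0],
    [0,0,0],
    [0,0,0],
    [0,0,0],
    [0,0,0],
    [0,0,0],
    [0,0,0],
    [0,0,0],
    [0,0,0],
    [0,0,0],
    [0,0,0],
  ],
  hand=[-0.62,-0.62,-0.62,-0.62,-0.62,-0.62,-0.62,-0.62,-0.62,-0.62,-0.62,-0.62,-0.62,-0.62,-0.62,-0.62,-0.62,-0.62,-0.62,-0.62],
)

```text
time_s: 8.53
eef_pos: [0.5438, -0.1894, 0.222]
tcp_rot: [[-0.006, 1.0, -0.003], [1.0, 0.006, 0.002], [0.002, -0.003, -1.0]]
force: [0.8, -0.4, 0.4]
width: 0.0167
gripper_force: 0.0
```

>>> servo_tool(
  offset=[
    [0,0.2,1],
    [0,0.5,1],
    [-0.12,1,0],
    [-0.12,1,0],
    [-0.12,1,0],
    [-0.12,1,0],
    [-0.12,1,0],
    [-0.12,1,0],
    [-0.12,1,0],
    [-0.12,1,0],
    [-0.12,1,0],
    [-0.12,1,0],
    [-0.12,1,0],
    [-0.12,1,0],
    [-0.12,1,0],
    [-0.12,1,0],
    [-0.12,1,0],
    [-0.12,1,0],
    [-0.12,1,0],
    [0,0.9,0],
  ],
  rotation=[
    [0,0,0],
    [0,0,0],
    [0,0,0],
    [0,0,0],
    [0,0,0],
    [0,0,0],
    [0,0,0],
    [0,0,0],
    [0,0,0],
    [0,0,0],
    [0,0,0],
    [0,0,0],
    [0,0,0],
    [0,0,0],
    [0,0,0],
    [0,0,0],
    [0,0,0],
    [0,0,0],
    [0,0,0],
    [0,0,0],
  ],
  hand=[-0.62,-0.62,-0.62,-0.62,-0.62,-0.62,-0.62,-0.62,-0.62,-0.62,-0.62,-0.62,-0.62,-0.62,-0.62,-0.62,-0.62,-0.62,-0.62,-0.62],
)

```text
time_s: 10.2
eef_pos: [0.5013, 0.1818, 0.2626]
tcp_rot: [[-0.004, 1.0, -0.001], [1.0, 0.004, 0.001], [0.001, -0.001, -1.0]]
force: [-0.2, -0.4, 0.8]
width: 0.0161
gripper_force: 0.0
```

```bash
python3 - <<'E'
from h import *
for n in("top","side"):
    s=snapshot(n); print(n,bridges(s))
    cv2.imwrite(f"pics/{n}3.png",cv2.resize(s["frame"][60:260,200:460,::-1],None,fx=3,fy=3,interpolation=cv2.INTER_CUBIC))
st=state();print(st["eef_pos"],st["force"],st["time_s"])
E
```

```text
top [([0.603, 0.231], 56, [225.8, 164.4]), ([0.5421, -0.2516], 76, [406.5, 191.7])]
side [([0.5548, -0.2573], 212, [279.9, 122.3]), ([0.5031, 0.1347], 100, [276.3, 202.8]), ([0.6034, 0.2368], 130, [224.8, 225.6])]
[0.50182007 0.18421851 0.26292711] [ 0.37978925 -0.31409505  0.24252242] 10.3
```

View pics/top3.png

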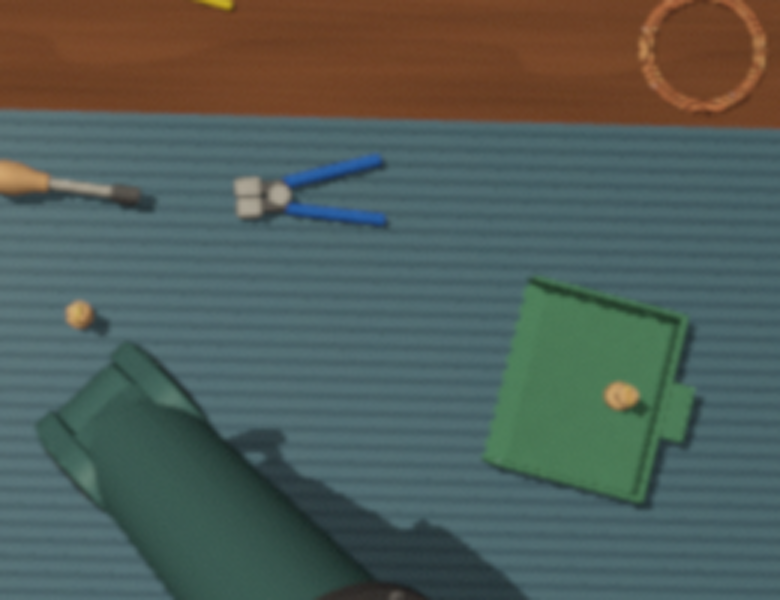

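Bridge A stands in the tray at about (620,396) in the crop, well behind the lip, and the cutters and key are unmoved. Bridge B is next.

>>> servo_tool(
  offset=[
    [0,0,-1],
    [0,0,-1],
    [0,0,-1],
    [0,0,-0.9],
    [0.05,0,-0.25],
    [0,0,0],
    [0,-0.5,0],
    [0,-0.5,0],
    [0,-0.3,0],
    [0,-0.3,0],
    [0.03,-0.4,0],
    [0.035,-0.5,0],
    [0.035,-0.5,0],
    [0.035,-0.5,0],
    [0.035,-0.5,0],
    [0.035,-0.5,0],
    [0.035,-0.5,0],
    [0.035,-0.5,0],
    [0.035,-0.5,0],
    [0.035,-0.5,0],
  ],
  rotation=[
    [0,0,0],
    [0,0,0],
    [0,0,0],
    [0,0,0],
    [0,0,0],
    [0,0,0],
    [0,0,0],
    [0,0,0],
    [0,0,0],
    [0,0,0],
    [0,0,0],
    [0,0,0],
    [0,0,0],
    [0,0,0],
    [0,0,0],
    [0,0,0],
    [0,0,0],
    [0,0,0],
    [0,0,0],
    [0,0,0],
  ],
  hand=[-0.62,-0.62,-0.62,-0.62,-0.62,-0.62,-0.62,-0.62,-0.62,-0.62,-0.62,-0.62,-0.62,-0.62,-0.62,-0.62,-0.62,-0.62,-0.62,-0.62],
)

```text
time_s: 11.97
eef_pos: [0.5113, 0.0476, 0.1795]
tcp_rot: [[-0.0, 1.0, -0.0], [1.0, 0.0, -0.0], [-0.0, -0.0, -1.0]]
force: [0.0, 0.6, -0.2]
width: 0.0163
gripper_force: 0.2
```

```bash
python3 - <<'E'
from h import *
s=snapshot("side"); print(bridges(s))
st=state();print(st["eef_pos"],st["force"],st["time_s"])
E
```

```text
[([0.543, -0.238], 140, [282.6, 125.6]), ([0.5101, 0.0372], 70, [279.6, 178.2]), ([0.3943, 0.1196], 256, [322.2, 205.6]), ([0.6035, 0.2364], 130, [224.8, 225.4])]
[0.51124343 0.04502272 0.17936384] [-0.75792021 -1.77812179 -0.71944264] 12.0167
```

>>> servo_tool(
  offset=[
    [0.035,-0.5,0],
    [0.035,-0.5,0],
    [0.035,-0.5,0],
    [0.035,-0.5,0],
    [0.035,-0.5,0],
    [0.035,-0.5,0],
    [0.035,-0.5,0],
    [0.035,-0.5,0],
    [0.035,-0.5,0],
    [0.035,-0.5,0],
    [0.035,-0.5,0],
    [0.035,-0.5,0],
    [0.035,-0.5,0],
    [0.035,-0.5,0],
    [0.035,-0.5,0],
    [0.03,-0.4,0.03],
    [0.03,-0.4,0.03],
    [0.03,-0.4,0.03],
    [0.03,-0.4,0.03],
    [0.03,-0.4,0.03],
  ],
  rotation=[
    [0,0,0],
    [0,0,0],
    [0,0,0],
    [0,0,0],
    [0,0,0],
    [0,0,0],
    [0,0,0],
    [0,0,0],
    [0,0,0],
    [0,0,0],
    [0,0,0],
    [0,0,0],
    [0,0,0],
    [0,0,0],
    [0,0,0],
    [0,0,0],
    [0,0,0],
    [0,0,0],
    [0,0,0],
    [0,0,0],
  ],
  hand=[-0.62,-0.62,-0.62,-0.62,-0.62,-0.62,-0.62,-0.62,-0.62,-0.62,-0.62,-0.62,-0.62,-0.62,-0.62,-0.62,-0.62,-0.62,-0.62,-0.62],
)

```text
time_s: 13.68
eef_pos: [0.5248, -0.142, 0.1826]
tcp_rot: [[-0.001, 1.0, 0.0], [1.0, 0.001, 0.0], [0.0, 0.0, -1.0]]
force: [-1.1, 1.0, -0.0]
width: 0.0164
gripper_force: 0.1
```

>>> servo_tool(
  offset=[
    [0,-0.5,0],
    [0,-0.5,0],
    [0,-0.5,0],
    [0,-0.5,0],
    [0,-0.3,0],
    [0,-0.2,0],
    [0,0,0],
    [0,0.3,0],
    [0,0.5,0],
    [0,0.6,0],
    [0,0.6,0],
    [0,0.2,1],
    [0,0.2,1],
    [0,0.2,1],
    [0,0.5,1],
    [0.2,1,0],
    [0.2,1,0],
    [0.2,1,0],
    [0.2,1,0],
    [0.2,1,0],
  ],
  rotation=[
    [0,0,0],
    [0,0,0],
    [0,0,0],
    [0,0,0],
    [0,0,0],
    [0,0,0],
    [0,0,0],
    [0,0,0],
    [0,0,0],
    [0,0,0],
    [0,0,0],
    [0,0,0],
    [0,0,0],
    [0,0,0],
    [0,0,0],
    [0,0,0],
    [0,0,0],
    [0,0,0],
    [0,0,0],
    [0,0,0],
  ],
  hand=[-0.62,-0.62,-0.62,-0.62,-0.62,-0.62,-0.62,-0.62,-0.62,-0.62,-0.62,-0.62,-0.62,-0.62,-0.62,-0.62,-0.62,-0.62,-0.62,-0.62],
)

```text
time_s: 15.35
eef_pos: [0.5443, -0.0263, 0.2626]
tcp_rot: [[-0.003, 1.0, -0.0], [1.0, 0.003, 0.001], [0.001, -0.0, -1.0]]
force: [-0.2, -0.6, 0.1]
width: 0.0164
gripper_force: 0.0
```

```bash
python3 - <<'E'
from h import *
for n in("top","side"):
    s=snapshot(n); print(n,bridges(s))
st=state();print(st["eef_pos"],st["force"],st["time_s"])
E
```

```text
top [([0.6029, 0.2314], 54, [225.6, 164.4]), ([0.5422, -0.2518], 75, [406.6, 191.6]), ([0.4109, 0.1159], 24, [267.3, 237.8])]
side [([0.5442, -0.265], 28, [283.5, 121.6]), ([0.5216, -0.195], 43, [287.4, 133.1]), ([0.3942, 0.1188], 263, [322.3, 205.4]), ([0.6037, 0.2365], 131, [224.7, 225.5])]
[ 0.54506209 -0.02301225  0.26300135] [ 0.52625949 -0.28850805 -0.0399141 ] 15.45
```

>>> servo_tool(
  offset=[
    [0.19,1,0],
    [0.19,1,0],
    [0.19,1,0],
    [0.19,1,0],
    [0.19,1,0],
    [0.19,1,0],
    [0.19,1,0],
    [0.19,1,0],
    [0.19,1,0],
    [0.19,1,0],
    [0.19,1,0],
    [0.19,1,0],
    [0.19,1,0],
    [0.19,1,0],
    [0.19,1,0],
    [0,0.2,0],
    [0,0,0],
    [0,0,0],
  ],
  rotation=[
    [0,0,0],
    [0,0,0],
    [0,0,0],
    [0,0,0],
    [0,0,0],
    [0,0,0],
    [0,0,0],
    [0,0,0],
    [0,0,0],
    [0,0,0],
    [0,0,0],
    [0,0,0],
    [0,0,0],
    [0,0,0],
    [0,0,0],
    [0,0,0],
    [0,0,0],
    [0,0,0],
  ],
  hand=[-0.62,-0.62,-0.62,-0.62,-0.62,-0.62,-0.62,-0.62,-0.62,-0.62,-0.62,-0.62,-0.62,-0.62,-0.62,-0.62,-0.62,-0.62],
)

```text
time_s: 16.95
eef_pos: [0.601, 0.2737, 0.2621]
tcp_rot: [[-0.001, 1.0, -0.001], [1.0, 0.001, -0.002], [-0.002, -0.001, -1.0]]
force: [-0.2, -0.2, -0.6]
width: 0.0163
gripper_force: 0.0
```

```bash
python3 - <<'E'
from h import *
s=snapshot("top"); print(bridges(s))
cv2.imwrite(f"pics/top4.png",cv2.resize(s["frame"][60:260,200:460,::-1],None,fx=3,fy=3,interpolation=cv2.INTER_CUBIC))
st=state();print(st["eef_pos"],st["force"],st["time_s"])
E
```

```text
[([0.5421, -0.2516], 76, [406.5, 191.7]), ([0.5228, -0.21], 72, [390.8, 198.6])]
[0.60130327 0.27282825 0.26203441] [-0.14970779 -0.54908249 -0.40982395] 17.0
```

View pics/top4.png

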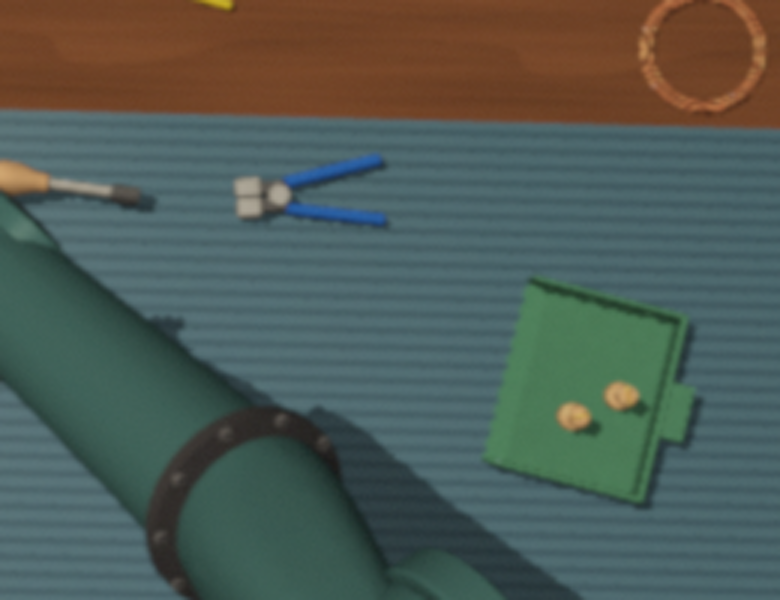

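Bridge B stands at about (573,416) in the crop, inside the tray, and the other tools are unmoved. Bridge C is last.

>>> servo_tool(
  offset=[
    [0.05,0.5,-0.5],
    [0,0,-1],
    [0,0,-1],
    [0,0,-1],
    [0,0,-0.6],
    [0,0,0],
    [0,-0.5,0],
    [0,-0.5,0],
    [0,-0.3,0],
    [0,-0.3,0],
    [-0.022,-0.4,0],
    [-0.022,-0.5,0],
    [-0.022,-0.5,0],
    [-0.022,-0.5,0],
    [-0.022,-0.5,0],
    [-0.022,-0.5,0],
    [-0.022,-0.5,0],
    [-0.022,-0.5,0],
    [-0.022,-0.5,0],
    [-0.022,-0.5,0],
  ],
  rotation=[
    [0,0,0],
    [0,0,0],
    [0,0,0],
    [0,0,0],
    [0,0,0],
    [0,0,0],
    [0,0,0],
    [0,0,0],
    [0,0,0],
    [0,0,0],
    [0,0,0],
    [0,0,0],
    [0,0,0],
    [0,0,0],
    [0,0,0],
    [0,0,0],
    [0,0,0],
    [0,0,0],
    [0,0,0],
    [0,0,0],
  ],
  hand=[-0.62,-0.62,-0.62,-0.62,-0.62,-0.62,-0.62,-0.62,-0.62,-0.62,-0.62,-0.62,-0.62,-0.62,-0.62,-0.62,-0.62,-0.62,-0.62,-0.62],
)

```text
time_s: 18.67
eef_pos: [0.5983, 0.1536, 0.1805]
tcp_rot: [[-0.0, 1.0, -0.0], [1.0, 0.0, -0.0], [-0.0, -0.0, -1.0]]
force: [0.1, -0.5, 0.9]
width: 0.0161
gripper_force: 0.1
```

```bash
python3 - <<'E'
from h import *
s=snapshot("side"); print(bridges(s))
st=state();print(st["eef_pos"],st["force"],st["time_s"])
E
```

```text
[([0.5328, -0.2262], 128, [285.2, 127.8]), ([0.6655, -0.0883], 153, [234.1, 145.4]), ([0.3942, 0.1191], 259, [322.3, 205.5]), ([0.5988, 0.143], 57, [236.9, 199.0])]
[0.59827383 0.1506543  0.18020819] [-0.65506559 -2.52609868 -0.47774709] 18.7167
```

>>> servo_tool(
  offset=[
    [-0.022,-0.5,0],
    [-0.022,-0.5,0],
    [-0.022,-0.5,0],
    [-0.022,-0.5,0],
    [-0.022,-0.5,0],
    [-0.022,-0.5,0],
    [-0.022,-0.5,0],
    [-0.022,-0.5,0],
    [-0.022,-0.5,0],
    [-0.022,-0.5,0],
    [-0.022,-0.5,0],
    [-0.022,-0.5,0],
    [-0.022,-0.5,0],
    [-0.022,-0.5,0],
    [-0.022,-0.5,0],
    [-0.022,-0.5,0],
    [-0.022,-0.5,0],
    [-0.022,-0.5,0],
    [-0.022,-0.5,0],
    [-0.022,-0.5,0],
  ],
  rotation=[
    [0,0,0],
    [0,0,0],
    [0,0,0],
    [0,0,0],
    [0,0,0],
    [0,0,0],
    [0,0,0],
    [0,0,0],
    [0,0,0],
    [0,0,0],
    [0,0,0],
    [0,0,0],
    [0,0,0],
    [0,0,0],
    [0,0,0],
    [0,0,0],
    [0,0,0],
    [0,0,0],
    [0,0,0],
    [0,0,0],
  ],
  hand=[-0.62,-0.62,-0.62,-0.62,-0.62,-0.62,-0.62,-0.62,-0.62,-0.62,-0.62,-0.62,-0.62,-0.62,-0.62,-0.62,-0.62,-0.62,-0.62,-0.62],
)

```text
time_s: 20.38
eef_pos: [0.5895, -0.0464, 0.1805]
tcp_rot: [[-0.0, 1.0, 0.0], [1.0, 0.0, -0.0], [-0.0, 0.0, -1.0]]
force: [-0.7, 0.1, 0.5]
width: 0.0162
gripper_force: 0.1
```

>>> servo_tool(
  offset=[
    [-0.022,-0.5,0],
    [-0.022,-0.5,0],
    [-0.022,-0.5,0],
    [-0.022,-0.5,0],
    [-0.022,-0.5,0],
    [-0.022,-0.5,0],
    [-0.022,-0.5,0],
    [-0.022,-0.5,0],
    [-0.022,-0.4,0.03],
    [-0.022,-0.4,0.03],
    [-0.022,-0.4,0.03],
    [-0.022,-0.4,0.03],
    [-0.022,-0.4,0.02],
    [0,-0.5,0],
    [0,-0.5,0],
    [0,-0.5,0],
    [0,-0.4,0],
    [0,-0.2,0],
    [0,0,0],
  ],
  rotation=[
    [0,0,0],
    [0,0,0],
    [0,0,0],
    [0,0,0],
    [0,0,0],
    [0,0,0],
    [0,0,0],
    [0,0,0],
    [0,0,0],
    [0,0,0],
    [0,0,0],
    [0,0,0],
    [0,0,0],
    [0,0,0],
    [0,0,0],
    [0,0,0],
    [0,0,0],
    [0,0,0],
    [0,0,0],
  ],
  hand=[-0.62,-0.62,-0.62,-0.62,-0.62,-0.62,-0.62,-0.62,-0.62,-0.62,-0.62,-0.62,-0.62,-0.62,-0.62,-0.62,-0.62,-0.62,-0.62],
)

```text
time_s: 21.97
eef_pos: [0.5836, -0.2092, 0.1832]
tcp_rot: [[0.002, 1.0, -0.0], [1.0, -0.002, -0.001], [-0.001, -0.0, -1.0]]
force: [0.2, -0.1, 0.6]
width: 0.0159
gripper_force: 0.0
```

>>> servo_tool(
  offset=[
    [0,0.3,0],
    [0,0.5,0],
    [0,0.6,0],
    [0,0.6,0],
    [0,0.2,1],
    [0,0.2,1],
    [0,0.2,1],
    [0,0.5,1],
    [0,1,0.5],
    [0,1,0.5],
    [0,1,0.5],
    [0,1,0.5],
    [0,1,0],
    [0,1,0],
    [0,1,0],
    [0,1,0],
    [0,1,0],
    [0,1,0],
    [0,0,0],
    [0,0,0],
  ],
  rotation=[
    [0,0,0],
    [0,0,0],
    [0,0,0],
    [0,0,0],
    [0,0,0],
    [0,0,0],
    [0,0,0],
    [0,0,0],
    [0,0,0],
    [0,0,0],
    [0,0,0],
    [0,0,0],
    [0,0,0],
    [0,0,0],
    [0,0,0],
    [0,0,0],
    [0,0,0],
    [0,0,0],
    [0,0,0],
    [0,0,0],
  ],
  hand=[-0.62,-0.62,-0.62,-0.62,-0.62,-0.62,-0.62,-0.62,-0.62,-0.62,-0.62,-0.62,-0.62,-0.62,-0.62,-0.62,-0.62,-0.62,-0.62,-0.62],
)

```text
time_s: 23.63
eef_pos: [0.583, 0.058, 0.3035]
tcp_rot: [[-0.006, 1.0, -0.0], [1.0, 0.006, 0.001], [0.001, -0.0, -1.0]]
force: [-0.7, -0.4, 0.3]
width: 0.0164
gripper_force: 0.0
```

```bash
python3 - <<'E'
from h import *
s=snapshot("top")
c,d=np.cos(-1.797),np.sin(-1.797)
for b in bridges(s):
    e=np.array(b[0])-[.549,-.2235]; print(b,"tray",np.round([c*e[0]+d*e[1],-d*e[0]+c*e[1]],3))
cv2.imwrite(f"pics/top5.png",cv2.resize(s["frame"][60:260,200:460,::-1],None,fx=3,fy=3,interpolation=cv2.INTER_CUBIC))
st=state();print(st["eef_pos"],st["force"],st["time_s"])
E
```

```text
([0.5819, -0.2263], 70, [397.2, 176.5]) tray [-0.005  0.033]
([0.5423, -0.2519], 74, [406.6, 191.6]) tray [ 0.029 -0.   ]
([0.525, -0.2127], 49, [391.8, 197.8]) tray [-0.005 -0.026]
([0.4109, 0.1159], 24, [267.3, 237.8]) tray [-0.3   -0.211]
[0.58313371 0.05607745 0.30327164] [ 0.86886753 -0.18407945  0.08161644] 23.6833
```

View pics/top5.png

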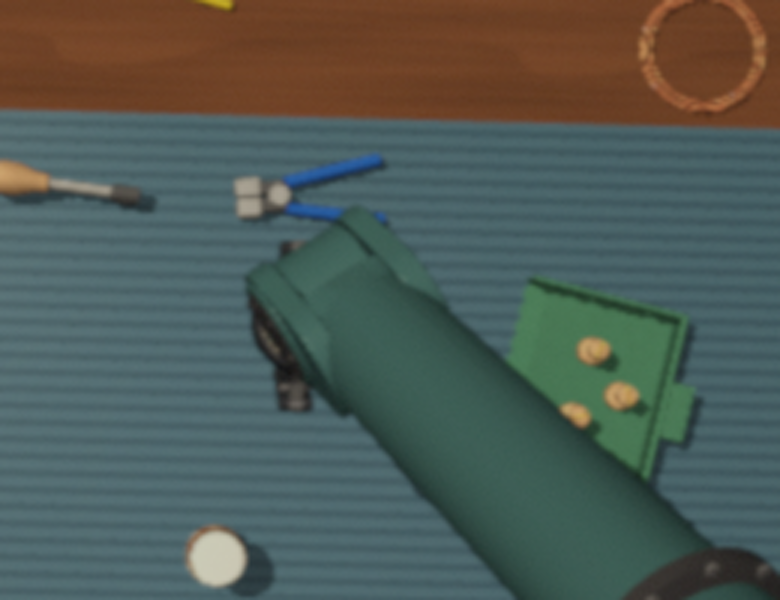

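All three bridges stand in the tray, at about (594,350), (621,396) and (574,416) in the crop. The jar, cutters and key have not moved, and the gripper is clear of everything.

```bash
python3 -c "
from rig import *
print(hand_in())"
```

```text
the job is handed in; nothing more can be done
None
```

I swept all three bridges into the tray and handed the job in at about 24 s. In the last picture they stood at least 30 mm behind the lip's top edge, with the key, cutters and jar unmoved; the hand-in returned no verdict.

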